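# Mount a swell gauge on a soil mould and zero its dial

### The job

A soil sample in the steel mould is to be watched for swelling. Set the three-armed dial gauge down gently on the rim of the mould, all three arms resting flat on the rim with their lugs round the outside, so that its plunger rests on the stem of the perforated plate; then turn the gauge's bezel until the zero wedge of the dial lies exactly under the tip of the needle, and let go. Do not shove or tip the mould, do not knock the gauge over, and leave the tins, the brush and the spanner where they are.

Things in the scene. Friction and masses are not known exactly. Their poses are not given: they have to be found in the camera images.
- gauge: Loose swell gauge, 0.42 kg, 88.5 mm tall: aluminium frame with three radial arms (13 mm wide, one along +x) under a dial gauge that faces up. Origin on its axis at the underside of the lugs (on the tray: the surface), z up. Arms' undersides at z = 10 mm; lugs at their ends reach down to z = 0, radii 58.5 to 64.5 mm. Below the bezel: case 51 mm wide, z = 56 to 74 mm; 54 mm disc, z = 50 to 56 mm.
- gauge_seat (a point): Point on the gauge's axis at the height of the arms' undersides (10 mm above the gauge's origin); on the mould it coincides with rim_center.
- bezel_center (a point): Centre of the bezel, on the gauge's axis, 81 mm above the gauge's origin. The bezel is a coin-edged steel ring, 57 mm outer diameter, 15 mm high (7.5 mm below to 7.5 mm above this point). Gripped across its diameter it serves to lift the gauge and, once the gauge stands, to turn the dial face, which goes round with it, endlessly, with slight friction.
- zero_mark (a point): Point of the zero wedge, the only broad black mark on the white dial (50 graduation lines), 20 mm from the axis; it turns with the bezel.
- needle_tip (a point): Tip of the slim black needle, 20 mm from the axis, just above the dial; the needle does not turn with the bezel, it is geared to the plunger. The needle has a short thick tail on its other side.
- bezel (a joint): Angle of the bezel relative to the gauge, rad, clockwise seen from above; at 0 the zero wedge lies over the gauge's +x arm; unlimited.
- needle (a joint): Angle of the needle relative to the gauge, rad, clockwise seen from above; 0 over the gauge's +x arm with the plunger fully out. The dial reads zero where joint bezel equals joint needle (or differs by whole turns).
- plunger (a joint): How far the plunger is pushed in, m: 0 fully out (its tip 9.5 mm above the undersides of the arms), at most 0.010; 10 mm turn the needle once round. Spring of about 1 N.
- mould: Round steel mould filled with soil, 98 mm tall, about 104 mm in outer diameter, loose, 2.8 kg, with a wire bail round its foot (138 x 150 mm over the bail). Origin at its foot, 6 mm from its axis (the axis passes through x = +6 mm); z up.
- rim_center (a point): Centre of the mould's rim, on its axis at the height of the rim's top, 96 mm above its foot; the rim's outer radius is 52 mm.
- stem_tip (a point): Top of the steel stem (10 mm in diameter) of the perforated brass plate that lies in the mould; on the mould's axis, 12 to 14 mm above the rim, as screwed.
- tin_large: Lidded aluminium tin, 71 mm wide, 47 mm tall; bystander at the back of the tray, origin under its centre.
- tin_small: Lidded aluminium tin, 58 mm wide, 36 mm tall; bystander at the back, origin under its centre.
- brush: Flat dusting brush, 200 x 56 x 14 mm; bystander at the back, origin under its centre.
- wrench: Spanner, 184 x 27 x 7 mm, lying flat between the gauge and the mould; bystander, origin under its centre.

How it is judged:
By the outcome, as a careful person would: the job done as asked, in the order asked, and still so for the second after the job is handed in, with the robot touching nothing.
It also fails if it takes over 67 s, if anything falls off the work surface, if the arm or the gripper's body presses on something with over 40 N, if the wrist force passes 120 N, or if a joint passes its speed limit or range.

### The arm

A 7-joint arm with a two-finger parallel gripper is mounted at the origin on a cart in front of the work surface, level with it; the furniture and walls round the work are solid. World frame = base frame: x ahead of the robot, y to its left, z up, the work surface at z = 0. Lengths are in m, angles in rad, forces in N, time in s.
With the tool pointing down it reaches from about 0.425 to 0.875 m from the base axis. Payload 8.4 kg.
Tool frame: the origin (TCP) lies midway between the tips of the shut fingers; the grasp point (between the pads) lies 19 mm behind it (arm.pinch_z is the distance from the TCP to the grasp point, in m); z points along the fingers, y is the line along which they close (so a half turn about z gives the same grasp; the last joint's range is limited). The gripper opens to 85 mm and grips with 20 to 120 N. Pads are 22 mm wide; open, the fingers measure 114 mm over their backs; the gripper's body (76 mm by 85 mm) begins 54 mm behind the grasp point. The pads swing forward as they close: fully open they stand 13 mm farther back than shut.
Start: joints at [-1.277, 0.333, 0.04, 1.465, -0.013, 1.343, -0.059], TCP at [0.249, 0.6, 0.231] pointing down, gripper open.
Joint ranges: [-2.58, 2.58], [-0.38, 2.09], [-1.3, 1.39], [0.25, 2.4], [-1.5, 4.64], [0.08, 2.09], [-2.65, 2.65]. Speed limits (rad/s): [2.22, 2.22, 2.79, 2.79, 3.14, 3.14, 3.14].

### API

Orientations are given as a unit quaternion [x, y, z, w].
In Python, from workcell import arm, eyes, nets gives the robot as it stands.
- The arm moves only by the tool servo_tool, never from a script. Its argument "motion" is a list of rows, each an object of numbers: "jaw": the finger opening in mm, from 0 to 85.4; "x", "y", "z": the shift along the tool's x, y, z in mm; "spin": the turn about the tool's z in rad. In form: [{"jaw": .., "x": .., "y": .., "z": .., "spin": ..}, ...]. A call has 1 to 10 rows; each row shifts and turns the commanded pose from where the row before left it, along the tool's axes as they then stand; what a row does not reach is not made up. A row lasts 1/8 s, in which the tool goes at most 62.5 mm and 10.7 degrees, less where a joint would pass 70% of its speed; a pose out of reach is approached as far as the arm can. A call is refused whole if a number of a shift passes 62.5 or a number of a turn 0.188, either way. A call with a gripper value outside its range is refused whole. The fingers move at their own pace and stop on an object; the grip force is fixed at half the most. Time passes only in rows, so rows that do not move let the fingers close. It gives the time, the measured TCP pose, the force, the opening and the grip force at its end, in the units of the state.
- arm.state(): the state, without advancing time (a new reading comes with each control period).
- eyes.camera(name): name is "side" or "top"; returns a dict with "frame" (384x512x3 uint8, red, green, blue), "depth" (384x512 float32, m along the optical axis (not along the pixel's ray), 0 where there is no reading), "fx", "fy", "cx", "cy" (pixels), "extrinsics" (4x4, takes a point from world to camera coordinates). Camera axes: x right, y up, looking along -z (the intrinsics and any distortion apply to the point x, -y, -z); pixel columns grow to the right and rows downward; lengths in m; the calibration is good to about 2 mm. A picture is of the moment at which its call begins.
- arm.close_job(): hands the job in; it is judged then, once.
Trained networks look in a picture, given as the dict that the camera call returned (one of the last four; its "shot" number tells which), for a name from the list of things; names that differ only in an ending like _2 or _b are one class to them, and where a whole thing is asked for, a point or a joint stands for the part that bears it (a point fixed in the world has none). Each returns a list of dicts, best first, with "score" (0 to 1); they miss things now and then, are a little off and sometimes report something else, mostly with a low value. They report only what shows in the picture. A call takes as long as a camera call.
- nets.cut_out(picture, label): "pixels" (384x512 bool, what is visible of it) and "box" ([left, top, width, height] in pixels, round what is visible of it).
- nets.place_of(picture, label): "at" ([row, column] in pixels: a listed point, or the origin of a listed thing).
The state is a dict: "time_s": time; "joint_pos": joint angles; "qd": joint speeds; "effort": joint torques, N m; "eef_pos": TCP position; "tcp_rot": TCP orientation; "ft_force": force on the tool from outside, world axes, zero at the start; "torque": the same for the moment, N m; "width": finger opening in m; "grasp_force": force on a finger pad.
Only numpy, scipy, OpenCV 4.12 (cv2) and the standard library are available. Lean on these libraries where they do the work, as an engineer would, in place of code of your own. Each camera call takes 0.05 s, during which the arm holds its last target. There are 200 camera calls.

## Working session

There is one attempt and no reset: what is moved stays moved. The work goes in short steps, Python scripts to look and compute and a tool call to move; the robot and the scene stay as the last step left them, time stands still between calls to the robot, and variables do not carry over. Pictures are saved under pics/ and viewed, at most 10 in all, crops included, and the job is handed in when it is done.

Besides the shell and the picture viewer there is one more tool, called after "Emit:" as name([rows], argument=value, ...), one row to a line, values as JSON. servo_tool: Moves the arm, as the interface text tells. Its arguments: {"type":"object","properties":{"motion":{"type":"array","items":{"type":"object","properties":{"jaw":{"type":"number"},"x":{"type":"number"},"y":{"type":"number"},"z":{"type":"number"},"spin":{"type":"number"}}}}},"required":["motion"]}

```bash
mkdir -p pics
cat > h.py <<'E'
import numpy as np, cv2
from workcell import arm, eyes, nets
def ray(p,rc):
    r,c=rc; E=np.array(p["extrinsics"]); R,t=E[:3,:3],E[:3,3]
    d=np.array([(c-p["cx"])/p["fx"],-(r-p["cy"])/p["fy"],-1.0])
    return -R.T@t, R.T@d
def proj(p,X):
    E=np.array(p["extrinsics"]); q=E[:3,:3]@np.array(X)+E[:3,3]
    return np.array([p["cy"]-p["fy"]*q[1]/-q[2], p["cx"]+p["fx"]*q[0]/-q[2]])
def atz(p,rc,z):
    o,d=ray(p,rc); return o+d*(z-o[2])/d[2]
def tri(p1,a,p2,b):
    o1,d1=ray(p1,a);o2,d2=ray(p2,b)
    s=np.linalg.lstsq(np.c_[d1,-d2],o2-o1,rcond=None)[0]
    x,y=o1+s[0]*d1,o2+s[1]*d2
    return (x+y)/2,np.linalg.norm(x-y)
def save(p,n,box=None,k=1):
    f=p["frame"][:,:,::-1]
    if box: r,c,h,w=box; f=f[r:r+h,c:c+w]
    cv2.imwrite("pics/"+n,cv2.resize(f,None,fx=k,fy=k,interpolation=cv2.INTER_CUBIC))
E
python3 - <<'E'
from h import *
np.set_printoptions(precision=4,suppress=True)
T=eyes.camera("top");S=eyes.camera("side")
cv2.imwrite("pics/a.png",np.vstack([T["frame"],S["frame"]])[:,:,::-1][:, :]) if 0 else None
save(T,"top.png",k=1.5);save(S,"side.png",k=1.5)
print([k for k in T], [T[k] for k in("fx","fy","cx","cy")])
for n in("bezel_center","gauge_seat","gauge","zero_mark","needle_tip","rim_center","stem_tip","mould","wrench","tin_large","tin_small","brush"):
    a=nets.place_of(T,n);b=nets.place_of(S,n)
    print(n,[(np.round(x["at"],1),round(x["score"],2)) for x in a[:2]],[(np.round(x["at"],1),round(x["score"],2)) for x in b[:2]], tri(T,a[0]["at"],S,b[0]["at"]) if a and b else "")
for p in(T,S): print(-np.array(p["extrinsics"])[:3,:3].T@np.array(p["extrinsics"])[:3,3])
s=arm.state();print(s["eef_pos"],s["tcp_rot"],s["time_s"],arm.pinch_z,s["ft_force"])
E
```

```text
['frame', 'depth', 'fx', 'fy', 'cx', 'cy', 'extrinsics', 'shot'] [439.32445898010405, 439.32445898010405, 255.2225835364159, 196.31472204491857]
bezel_center [(array([205.8, 330. ]), 0.76)] [(array([169.2, 205. ]), 0.65), (array([188.3, 207.6]), 0.34)] (array([ 0.5461, -0.2398,  0.0716]), np.float64(0.004168976210311413))
gauge_seat [(array([210.8, 326.3]), 0.61), (array([204.2, 328.1]), 0.16)] [(array([186.7, 206.7]), 0.92)] (array([ 0.5467, -0.2445, -0.0036]), np.float64(0.0046550508364028055))
gauge [(array([210.6, 320.3]), 0.57), (array([204.6, 341.8]), 0.48)] [(array([188.2, 205.6]), 0.74)] (array([ 0.5492, -0.2395, -0.0069]), np.float64(0.010069655394730755))
zero_mark [(array([203.2, 341.6]), 0.72)] [(array([162.6, 191.8]), 0.73)] (array([ 0.5483, -0.2634,  0.0934]), np.float64(0.005239729022394356))
needle_tip [] [] 
rim_center [(array([230.4, 191. ]), 0.97)] [(array([166.4, 326.5]), 0.79)] (array([0.5016, 0.0361, 0.0915]), np.float64(0.010408847115441293))
stem_tip [(array([229.5, 189.8]), 0.44)] [(array([159.6, 325.5]), 0.35)] (array([0.5011, 0.0327, 0.1154]), np.float64(0.
[... 270 characters left out ...]
y([ 0.5291, -0.1132, -0.0031]), np.float64(0.0021335100529964))
tin_large [(array([151.3, 181.9]), 0.6)] [(array([258.7, 321.6]), 0.74), (array([165.3, 193.7]), 0.46)] (array([ 0.6867,  0.0628, -0.0033]), np.float64(0.003454160938570592))
tin_small [(array([145.4, 234.6]), 0.71)] [(array([248.9, 275.5]), 0.88), (array([189. , 259.1]), 0.5)] (array([ 0.6915, -0.048 ,  0.0151]), np.float64(0.008989613923909233))
brush [(array([147.5, 296.6]), 0.78)] [(array([240. , 211.8]), 0.89)] (array([ 0.6891, -0.19  , -0.0006]), np.float64(0.003632493095506578))
[ 0.4171 -0.0871  0.9331]
[ 1.0522 -0.0135  0.8087]
[0.2488 0.6004 0.2313] [ 0.1952  0.9808 -0.     -0.    ] 1.3 0.0187 [ 0.3284 -1.2225  0.0702]
```

View pics/top.png

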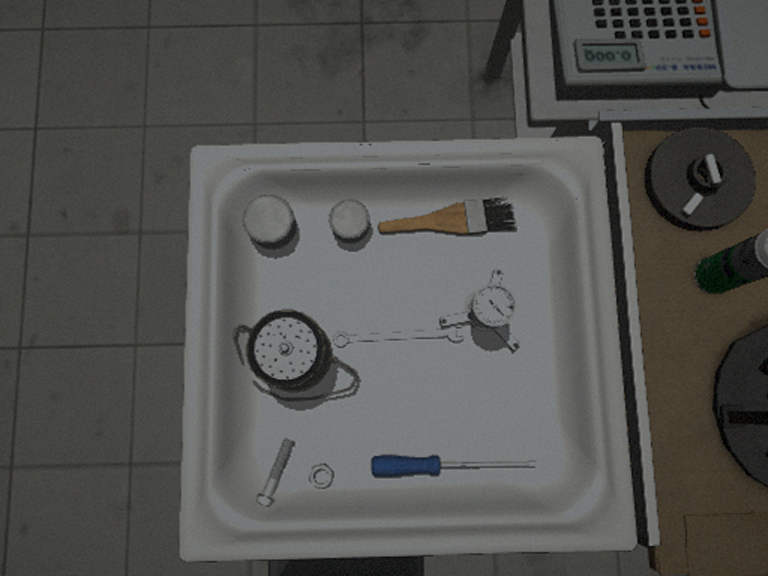

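View pics/side.png

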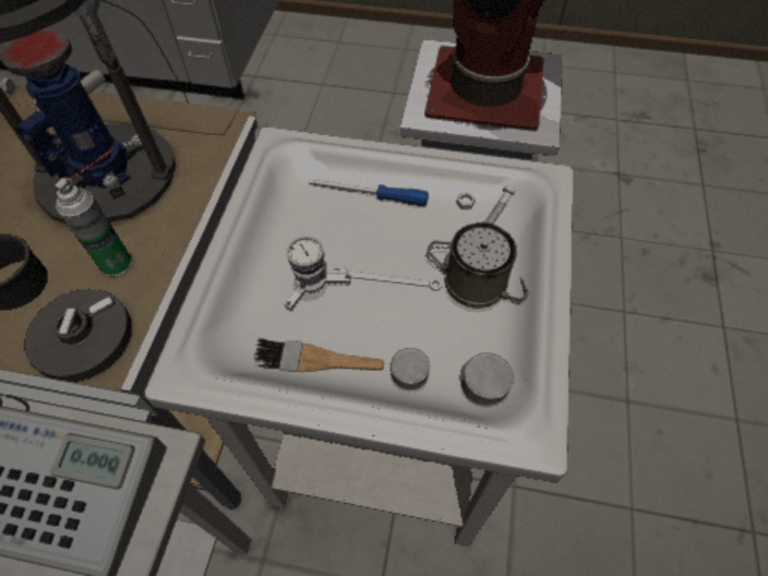

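The top view shows the mould at about (231,190) raw px and the gauge at (205,329), with the spanner between them. The side view agrees with this. Next I'll get finer axis positions from depth.

```bash
cat >> h.py <<'E'
def cloud(p):
    d=p["depth"].astype(float); r,c=np.mgrid[:384,:512]; E=np.array(p["extrinsics"])
    q=np.stack([(c-p["cx"])/p["fx"]*d,-(r-p["cy"])/p["fy"]*d,-d],-1)
    return (q-E[:3,3])@E[:3,:3], d>0
def near(p,xy,rad,z0,z1):
    P,ok=cloud(p); m=ok&(np.hypot(P[...,0]-xy[0],P[...,1]-xy[1])<rad)&(P[...,2]>z0)&(P[...,2]<z1)
    return P[m],m
E
python3 - <<'E'
from h import *
np.set_printoptions(precision=4,suppress=True)
for n in("top","side"):
    p=eyes.camera(n)
    for nm,xy,rad,z in(("bezel",(.546,-.24),.05,(.078,.1)),("rim",(.501,.035),.075,(.085,.106)),("stem",(.501,.035),.015,(.1,.13)),("tray",(.6,-.1),.05,(-.02,.02))):
        Q,m=near(p,xy,rad,*z)
        if len(Q)==0: print(n,nm,"none"); continue
        mm=m.astype(np.uint8); pts=cv2.findNonZero(mm); (c,r),R=cv2.minEnclosingCircle(pts)
        b=Q[:,:2]; cc,rr=cv2.minEnclosingCircle(b.astype(np.float32))
        print(n,nm,len(Q),"mean",Q.mean(0),"medz",np.median(Q[:,2]),"circ",np.round(cc,4),round(rr,4),"min",b.min(0),"max",b.max(0))
E
```

```text
top bezel 688 mean [ 0.5494 -0.2377  0.0867] medz 0.08653741075162216 circ [ 0.5497 -0.2379] 0.029 min [ 0.5209 -0.2667] max [ 0.5775 -0.2093]
top rim 2062 mean [0.4983 0.0319 0.0943] medz 0.09542708683843856 circ [0.498  0.0313] 0.0513 min [ 0.4474 -0.0176] max [0.5486 0.0821]
top stem 38 mean [0.498  0.0311 0.1056] medz 0.10729753704413278 circ [0.4985 0.0317] 0.0082 min [0.4906 0.0237] max [0.5057 0.039 ]
top tray 1653 mean [ 0.5998 -0.0999  0.0023] medz 0.0022703048119223205 circ [ 0.6 -0.1] 0.05 min [ 0.5507 -0.149 ] max [ 0.6492 -0.0511]
side bezel 434 mean [ 0.5531 -0.2385  0.0855] medz 0.08541147184763459 circ [ 0.5525 -0.2396] 0.0303 min [ 0.5237 -0.267 ] max [ 0.5809 -0.2103]
side rim 1244 mean [0.5043 0.0311 0.0932] medz 0.09406323180672731 circ [0.5008 0.0309] 0.0517 min [ 0.4501 -0.0193] max [0.5523 0.081 ]
side stem 20 mean [0.5023 0.03   0.1059] medz 0.10612413064565818 circ [0.5023 0.0286] 0.0059 min [0.4955 0.023 ] max [0.5065 0.0343]
side tray 1180 mean [ 0.601  -0.1     0.0012] medz 0.0012389156261975525 circ [ 0.6    -0.0999] 0.05 min [ 0.5504 -0.1498] max [ 0.6494 -0.051 ]
```

Emit:
servo_tool([
  {"jaw": 85,"x": -47,"y": -26},
  {"jaw": 85,"x": -47,"y": -26},
  {"jaw": 85,"x": -47,"y": -26},
  {"jaw": 85,"x": -47,"y": -26},
  {"jaw": 85,"x": -47,"y": -26},
  {"jaw": 85,"x": -47,"y": -26},
  {"jaw": 85,"x": -32,"y": -50},
  {"jaw": 85,"x": -32,"y": -50},
  {"jaw": 85,"x": -32,"y": -50},
  {"jaw": 85,"x": -32,"y": -50},
])

```text
schema error: expected keys jaw, x, y, z, spin
```

Emit:
servo_tool([
  {"jaw": 85,"x": -32,"y": -50},
  {"jaw": 85,"x": -32,"y": -50},
  {"jaw": 85,"x": -32,"y": -50},
  {"jaw": 85,"x": -32,"y": -50},
  {"jaw": 85,"x": -32,"y": -50},
  {"jaw": 85,"spin": 0.18},
  {"jaw": 85,"spin": 0.18},
  {"jaw": 85,"spin": 0.18},
  {"jaw": 85,"spin": 0.18},
  {"jaw": 85,"spin": 0.18},
])

```text
schema error: expected keys jaw, x, y, z, spin
```

```bash
cat >> h.py <<'E'
from scipy.spatial.transform import Rotation as Ro
def go(xyz):
    s=arm.state(); R=Ro.from_quat(s["tcp_rot"]).as_matrix(); d=np.array(xyz)-s["eef_pos"]
    print("t",round(s["time_s"],2),"pos",np.round(s["eef_pos"],4),"toolx",np.round(R[:,0],3),"tooly",np.round(R[:,1],3),"toolz",np.round(R[:,2],4),"J",np.round(s["joint_pos"],2),"F",np.round(s["ft_force"],2),"w",round(s["width"],4),"need mm",np.round(R.T@d*1000,1))
E
python3 -c "
from h import *
go([.551,-.2385,.16])"
```

```text
t 1.4 pos [0.2488 0.6005 0.2313] toolx [-0.924  0.383  0.   ] tooly [0.383 0.924 0.   ] toolz [-0.  0. -1.] J [-1.28  0.33  0.04  1.47 -0.01  1.34 -0.06] F [ 0.47 -0.37  0.29] w 0.0851 need mm [-600.4 -659.4   71.3]
```

Emit:
servo_tool([
  {"jaw": 85,"x": -47,"y": -26,"z": 0,"spin": 0},
  {"jaw": 85,"x": -47,"y": -26,"z": 0,"spin": 0},
  {"jaw": 85,"x": -47,"y": -26,"z": 0,"spin": 0},
  {"jaw": 85,"x": -47,"y": -26,"z": 0,"spin": 0},
  {"jaw": 85,"x": -47,"y": -26,"z": 0,"spin": 0},
  {"jaw": 85,"x": -47,"y": -26,"z": 0,"spin": 0},
  {"jaw": 85,"x": -32,"y": -50,"z": 0,"spin": 0},
  {"jaw": 85,"x": -32,"y": -50,"z": 0,"spin": 0},
  {"jaw": 85,"x": -32,"y": -50,"z": 0,"spin": 0},
  {"jaw": 85,"x": -32,"y": -50,"z": 0,"spin": 0},
])

```text
time_s: 2.65
eef_pos: [0.4914, 0.1127, 0.2316]
tcp_rot: [0.195, 0.981, 0.0, 0.0]
ft_force: [1.8, -0.5, -0.0]
width: 0.0846
grasp_force: 0.0
```

Emit:
servo_tool([
  {"jaw": 85,"x": -32,"y": -50,"z": 0,"spin": 0},
  {"jaw": 85,"x": -32,"y": -50,"z": 0,"spin": 0},
  {"jaw": 85,"x": -32,"y": -50,"z": 0,"spin": 0},
  {"jaw": 85,"x": -32,"y": -50,"z": 0,"spin": 0},
  {"jaw": 85,"x": -32,"y": -50,"z": 0,"spin": 0},
  {"jaw": 85,"x": 0,"y": 0,"z": 0,"spin": 0.18},
  {"jaw": 85,"x": 0,"y": 0,"z": 0,"spin": 0.18},
  {"jaw": 85,"x": 0,"y": 0,"z": 0,"spin": 0.18},
  {"jaw": 85,"x": 0,"y": 0,"z": 0,"spin": 0.18},
  {"jaw": 85,"x": 0,"y": 0,"z": 0,"spin": 0.18},
])

```text
time_s: 3.9
eef_pos: [0.5434, -0.1775, 0.2314]
tcp_rot: [0.605, 0.796, 0.0, 0.0]
ft_force: [-0.2, 0.7, -0.5]
width: 0.0847
grasp_force: 0.0
```

```bash
python3 -c "
from h import *
go([.551,-.2385,.16])"
```

```text
t 3.9 pos [ 0.5434 -0.1775  0.2314] toolx [-0.269  0.963  0.   ] tooly [0.963 0.269 0.   ] toolz [ 2.e-04  1.e-04 -1.e+00] J [-0.43  0.21  0.78  1.69 -0.15  1.3   0.65] F [-0.2   0.73 -0.51] w 0.0847 need mm [-60.8  -9.1  71.4]
```

Emit:
servo_tool([
  {"jaw": 85,"x": -30,"y": -4,"z": 0,"spin": 0},
  {"jaw": 85,"x": -31,"y": -5,"z": 0,"spin": 0},
  {"jaw": 85,"x": 0,"y": 0,"z": 50,"spin": 0},
  {"jaw": 85,"x": 0,"y": 0,"z": 22,"spin": 0},
  {"jaw": 85,"x": 0,"y": 0,"z": 0,"spin": 0},
  {"jaw": 85,"x": 0,"y": 0,"z": 0,"spin": 0},
])

```text
time_s: 4.65
eef_pos: [0.5521, -0.239, 0.1606]
tcp_rot: [0.602, 0.798, 0.0, 0.001]
ft_force: [-0.3, -0.2, 0.2]
width: 0.0852
grasp_force: 0.0
```

Run:
```python
from h import *
go([.551,-.2385,.056])
S=eyes.camera("side");T=eyes.camera("top")
a=cv2.resize(T["frame"][140:260,260:400],None,fx=4,fy=4,interpolation=cv2.INTER_CUBIC)
b=cv2.resize(S["frame"][90:240,150:260],(352,480),interpolation=cv2.INTER_CUBIC)
cv2.imwrite("pics/c.png",cv2.resize(np.hstack([a,b]),(750,395))[:,:,::-1])
```

```text
t 4.65 pos [ 0.5521 -0.239   0.1606] toolx [-0.275  0.962 -0.001] tooly [0.962 0.275 0.001] toolz [ 1.4e-03 -5.0e-04 -1.0e+00] J [-0.29  0.35  0.78  1.71 -0.26  1.19  0.83] F [-0.34 -0.21  0.22] w 0.0852 need mm [  0.8  -1.1 104.6]
```

View pics/c.png

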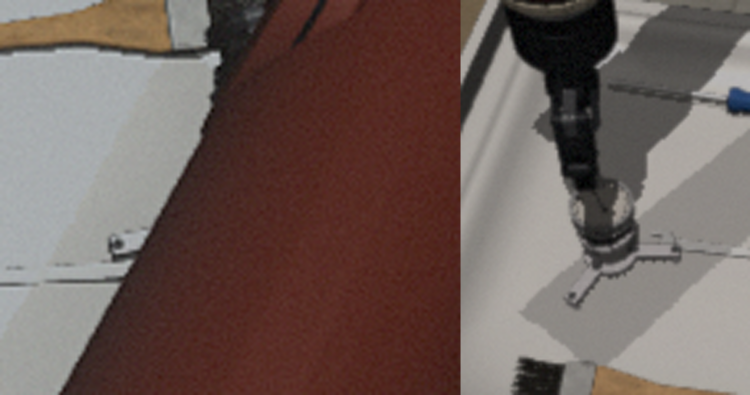

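The top view is blocked by the arm. The side view shows the gripper above the dial (dial at about (603,210) in the picture) with the fingers lined up along the camera's view. I'll descend and grip.

Emit:
servo_tool([
  {"jaw": 85,"x": 1,"y": -1,"z": 40,"spin": 0},
  {"jaw": 85,"x": 0,"y": 0,"z": 25,"spin": 0},
  {"jaw": 85,"x": 0,"y": 0,"z": 15,"spin": 0},
  {"jaw": 85,"x": 0,"y": 0,"z": 14,"spin": 0},
  {"jaw": 85,"x": 0,"y": 0,"z": 10,"spin": 0},
  {"jaw": 85,"x": 0,"y": 0,"z": 0,"spin": 0},
])

```text
time_s: 5.5
eef_pos: [0.5501, -0.238, 0.055]
tcp_rot: [0.602, 0.798, -0.0, -0.0]
ft_force: [-0.0, 1.1, 0.8]
width: 0.0849
grasp_force: 0.0
```

Emit:
servo_tool([
  {"jaw": 65,"x": 0,"y": 0,"z": 0,"spin": 0},
  {"jaw": 65,"x": 0,"y": 0,"z": 0,"spin": 0},
  {"jaw": 60,"x": 0,"y": 0,"z": 0,"spin": 0},
  {"jaw": 60,"x": 0,"y": 0,"z": 0,"spin": 0},
])

```text
time_s: 6.0
eef_pos: [0.5503, -0.238, 0.0555]
tcp_rot: [0.602, 0.798, 0.0, 0.0]
ft_force: [0.1, -0.5, 0.0]
width: 0.0602
grasp_force: 0.0
```

Run:
```python
from h import *
go([.551,-.2385,.056])
S=eyes.camera("side")
b=cv2.resize(S["frame"][90:240,140:270],(520,600),interpolation=cv2.INTER_CUBIC)
cv2.imwrite("pics/d.png",b[:,:,::-1])
```

```text
t 6.0 pos [ 0.5503 -0.238   0.0555] toolx [-0.274  0.962 -0.   ] tooly [0.962 0.274 0.   ] toolz [ 2.e-04 -0.e+00 -1.e+00] J [-0.24  0.47  0.72  1.81 -0.36  1.    0.91] F [ 0.09 -0.5   0.03] w 0.0602 need mm [-0.7  0.5 -0.5]
```

View pics/d.png

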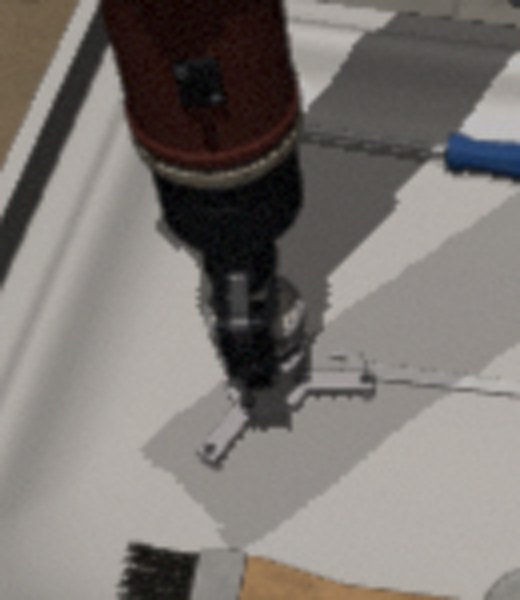

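Emit:
servo_tool([
  {"jaw": 52,"x": 0,"y": 0,"z": 0,"spin": 0},
  {"jaw": 52,"x": 0,"y": 0,"z": 0,"spin": 0},
  {"jaw": 52,"x": 0,"y": 0,"z": 0,"spin": 0},
  {"jaw": 52,"x": 0,"y": 0,"z": 0,"spin": 0},
])

```text
time_s: 6.55
eef_pos: [0.55, -0.2381, 0.0557]
tcp_rot: [0.602, 0.798, 0.0, -0.0]
ft_force: [-2.7, 1.5, 5.3]
width: 0.0554
grasp_force: 62.3
```

Emit:
servo_tool([
  {"jaw": 52,"x": 0,"y": 0,"z": -5,"spin": 0},
  {"jaw": 52,"x": 0,"y": 0,"z": -15,"spin": 0},
  {"jaw": 52,"x": 0,"y": 0,"z": -30,"spin": 0},
  {"jaw": 52,"x": 0,"y": 0,"z": -40,"spin": 0},
  {"jaw": 52,"x": 0,"y": 0,"z": -40,"spin": 0},
  {"jaw": 52,"x": 0,"y": 0,"z": -10,"spin": 0},
  {"jaw": 52,"x": 0,"y": 0,"z": 0,"spin": 0},
])

```text
time_s: 7.42
eef_pos: [0.5503, -0.2378, 0.1953]
tcp_rot: [0.602, 0.798, 0.0, 0.0]
ft_force: [-0.3, -0.6, -5.8]
width: 0.0554
grasp_force: 65.1
```

Run:
```python
from h import *
s=arm.state(); p=np.array(s["eef_pos"])
go(p+np.array([-.0516,.2697,0]))
```

```text
t 7.42 pos [ 0.5503 -0.2378  0.1953] toolx [-0.275  0.962  0.   ] tooly [0.962 0.275 0.001] toolz [ 5.e-04  2.e-04 -1.e+00] J [-0.31  0.31  0.8   1.67 -0.24  1.25  0.81] F [-0.3  -0.64 -5.76] w 0.0554 need mm [273.5  24.4   0. ]
```

Emit:
servo_tool([
  {"jaw": 52,"x": 20,"y": 2,"z": 0,"spin": 0},
  {"jaw": 52,"x": 40,"y": 4,"z": 0,"spin": 0},
  {"jaw": 52,"x": 45,"y": 4,"z": 0,"spin": 0},
  {"jaw": 52,"x": 45,"y": 4,"z": 0,"spin": 0},
  {"jaw": 52,"x": 45,"y": 4,"z": 0,"spin": 0},
  {"jaw": 52,"x": 40,"y": 3,"z": 0,"spin": 0},
  {"jaw": 52,"x": 28,"y": 2,"z": 0,"spin": 0},
  {"jaw": 52,"x": 10.5,"y": 1.4,"z": 0,"spin": 0},
  {"jaw": 52,"x": 0,"y": 0,"z": 0,"spin": 0},
])

```text
time_s: 8.55
eef_pos: [0.4982, 0.0316, 0.1944]
tcp_rot: [0.602, 0.798, -0.001, -0.0]
ft_force: [0.1, -0.9, -5.2]
width: 0.0552
grasp_force: 64.9
```

Run:
```python
from h import *
np.set_printoptions(precision=4,suppress=True)
go([.4985,.0317,.1953])
S=eyes.camera("side");T=eyes.camera("top")
c=nets.cut_out(S,"gauge"); m=c[0]["pixels"] if c else None
for p,n in((S,"side"),(T,"top")):
    Q,k=near(p,(.5,.032),.08,.135,.165); print(n,len(Q),Q.min(0) if len(Q) else "",Q.max(0) if len(Q) else "")
    for q in("gauge_seat","bezel_center","rim_center","gauge"): print(q,[(np.round(x["at"],1),round(x["score"],2)) for x in nets.place_of(p,q)[:2]])
print("expected px seat, bez",proj(S,[.4995,.0312,.15]),proj(S,[.4995,.0312,.221]),proj(S,[.4995,.0312,.096]))
b=cv2.resize(S["frame"][60:240,240:410],None,fx=3.3,fy=3.3,interpolation=cv2.INTER_CUBIC)
cv2.imwrite("pics/e.png",b[:,:,::-1])
```

```text
t 8.55 pos [0.4982 0.0316 0.1944] toolx [-0.275  0.961 -0.   ] tooly [ 0.961  0.275 -0.002] toolz [-0.0015 -0.0008 -1.    ] J [-0.77  0.04  0.64  1.9  -0.02  1.21  0.16] F [ 0.07 -0.93 -5.25] w 0.0552 need mm [-0.   0.3 -0.9]
side 485 [ 0.445  -0.0155  0.1368] [0.563  0.0947 0.1628]
gauge_seat [(array([187.8, 261.5]), 0.69), (array([125.3, 322.3]), 0.53)]
bezel_center [(array([127.3, 331.8]), 0.72), (array([241.1, 209.2]), 0.63)]
rim_center [(array([167.4, 323.5]), 0.76)]
gauge [(array([154.8, 321.5]), 0.81)]
top 346 [ 0.4463 -0.0148  0.1399] [0.559  0.0202 0.1645]
gauge_seat [(array([230.1, 186.7]), 0.95)]
bezel_center [(array([226.6, 179.8]), 0.63)]
rim_center [(array([230.8, 189.2]), 0.68), (array([226.4, 179.6]), 0.65)]
gauge [(array([231.6, 189.2]), 0.7)]
expected px seat, bez [149.2191 325.8184] [126.9623 330.9058] [164.1502 322.4055]
```

View pics/e.png

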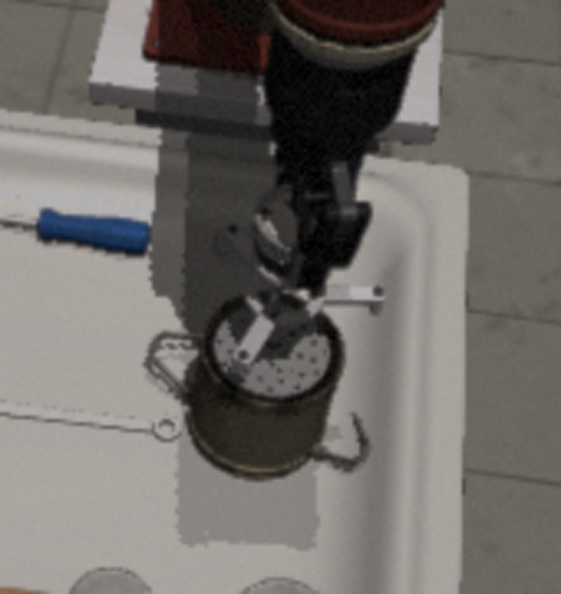

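The side view shows the gauge over the mould, hanging level, with two arms visible (lug ends near (375,295) and (245,360)). I'll fit the arm axes against the rim circle in each camera.

```bash
cat >> h.py <<'E'
from scipy.optimize import least_squares
def armfit(p,z0,z1,c0=(.4985,.0316)):
    Q,_=near(p,c0,.085,z0,z1); b=Q[:,:2]; best=None
    for y0 in np.arange(0,2.09,.2):
        def f(v):
            d=b-v[:2]; r=np.hypot(*d.T); a=np.arctan2(d[:,1],d[:,0])-v[2]
            k=np.round(a/(2*np.pi/3)); e=a-k*2*np.pi/3
            return np.where(r>.025,r*np.sin(e),0)+0
        s=least_squares(f,[*c0,y0],loss="soft_l1",f_scale=.003,x_scale=[.01,.01,.3])
        if best is None or s.cost<best.cost: best=s
    d=b-best.x[:2]; r=np.hypot(*d.T); a=np.degrees(np.arctan2(d[:,1],d[:,0])-best.x[2])%360
    k=np.round(a/120)%3
    return best.x,best.cost,[(int((k==i).sum()),round(float(np.percentile(r[k==i],98)),4) if (k==i).any() else 0) for i in range(3)],np.median(Q[:,2])
E
python3 - <<'E'
from h import *
np.set_printoptions(precision=4,suppress=True)
for n in("side","top"):
    p=eyes.camera(n); print(n,armfit(p,.136,.168))
    Q,_=near(p,(.4985,.0316),.075,.085,.106); b=Q[:,:2]; print(len(b),np.round(cv2.minEnclosingCircle(b.astype(np.float32))[0],4),b.min(0),b.max(0))
E
```

```text
side (array([0.5044, 0.0292, 1.7566]), np.float64(0.0017413368220954933), [(176, 0.0656), (108, 0.0664), (196, 0.0614)], np.float64(0.15557179172102353))
991 [0.5013 0.0311] [ 0.4508 -0.0193] [0.5526 0.0809]
top (array([ 0.4657,  0.0071, -4.1128]), np.float64(0.0008661143489378316), [(10, 0.0061), (102, 0.0243), (233, 0.0923)], np.float64(0.15699476997025688))
633 [0.4958 0.0199] [ 0.4475 -0.0174] [0.5442 0.0342]
```

```bash
cat >> h.py <<'E'
def armfit2(p,zt,c0=(.4985,.0316),verb=0):
    v=np.r_[armfit(p,zt-.02,zt+.012,c0)[0]]
    Q,_=near(p,c0,.085,zt-.006,zt+.006); b=Q[:,:2]
    for it in range(30):
        d=b-v[:2]; A=[];y=[];info=[]
        for i in range(3):
            t=v[2]+i*2*np.pi/3; u=np.array([np.cos(t),np.sin(t)]); n=np.array([-u[1],u[0]])
            L=d@u; W=d@n; m=(L>.035)&(L<.075)&(abs(W)<.013)
            if m.sum()<15: continue
            lo,hi=np.percentile(W[m],[5,95]); l=(lo+hi)/2; A.append([*n,L[m].mean()]);y.append(l)
            e=np.percentile(L[m],98)-.0645; A.append([*u,0]); y.append(e); info.append((i,int(m.sum()),round(l*1e3,1),round(e*1e3,1),round((hi-lo)*1e3,1)))
        A=np.array(A); s=np.linalg.lstsq(A,y,rcond=None)[0]; v=v+.5*s
    return v,info
E
python3 - <<'E'
from h import *
np.set_printoptions(precision=4,suppress=True)
p=eyes.camera("side")
for zt in(.152,.155,.158): print(zt,armfit2(p,zt))
Q,m=near(p,(.4985,.0316),.085,.136,.168); r=np.hypot(Q[:,0]-.5015,Q[:,1]-.0305)
print(np.histogram(Q[r>.035,2],np.arange(.136,.17,.002)))
# rim: edge vs z
P,_=near(p,(.5,.031),.075,.085,.106); print(np.histogram(P[:,2],np.arange(.084,.107,.002))[0])
b=P[P[:,2]>.0915][:,:2]; print(b.min(0),b.max(0),cv2.minEnclosingCircle(b.astype(np.float32)))
E
```

```text
0.152 (array([ 0.5013,  0.0304, -0.3408]), [(0, 78, np.float64(-0.1), np.float64(-0.0), np.float64(12.1)), (1, 94, np.float64(0.0), np.float64(0.1), np.float64(13.7)), (2, 60, np.float64(0.1), np.float64(-0.1), np.float64(11.5))])
0.155 (array([ 0.5014,  0.0304, -0.3403]), [(0, 82, np.float64(-0.1), np.float64(0.1), np.float64(12.0)), (1, 91, np.float64(0.1), np.float64(0.1), np.float64(13.7)), (2, 63, np.float64(-0.0), np.float64(-0.1), np.float64(11.5))])
0.158 (array([ 0.5012,  0.0305, -0.339 ]), [(0, 73, np.float64(-0.1), np.float64(-0.0), np.float64(12.0)), (1, 82, np.float64(0.1), np.float64(0.1), np.float64(13.5)), (2, 60, np.float64(0.1), np.float64(-0.1), np.float64(11.5))])
(array([  0,   0,   8,   6,   7,   6,  11,  17,  34, 103,  62,  17,   0,
         0,   0,   0]), array([0.136, 0.138, 0.14 , 0.142, 0.144, 0.146, 0.148, 0.15 , 0.152,
       0.154, 0.156, 0.158, 0.16 , 0.162, 0.164, 0.166, 0.168]))
[ 29  81  93  75 239 370 101  10   4   3   2]
[ 0.4506 -0.0193] [0.551 0.081] ((0.500920295715332, 0.0317314937710762), 0.05150020122528076)
```

Emit:
servo_tool([
  {"jaw": 52,"x": 0.7,"y": 0,"z": 10,"spin": 0},
  {"jaw": 52,"x": 0,"y": 0,"z": 15,"spin": 0},
  {"jaw": 52,"x": 0,"y": 0,"z": 12,"spin": 0},
  {"jaw": 52,"x": 0,"y": 0,"z": 6,"spin": 0},
  {"jaw": 52,"x": 0,"y": 0,"z": 3,"spin": 0},
  {"jaw": 52,"x": 0,"y": 0,"z": 0,"spin": 0},
  {"jaw": 52,"x": 0,"y": 0,"z": 0,"spin": 0},
])

```text
time_s: 10.12
eef_pos: [0.4987, 0.0324, 0.1497]
tcp_rot: [0.602, 0.798, 0.0, 0.0]
ft_force: [-0.4, -0.2, -4.3]
width: 0.0554
grasp_force: 64.9
```

Run:
```python
from h import *
np.set_printoptions(precision=4,suppress=True)
go([.498,.0324,.1417])
p=eyes.camera("side"); print(armfit2(p,.110),armfit2(p,.108))
```

```text
t 10.12 pos [0.4987 0.0324 0.1497] toolx [-0.274  0.962  0.   ] tooly [0.962 0.274 0.001] toolz [ 0.0006  0.0002 -1.    ] J [-0.76  0.09  0.64  1.96 -0.06  1.12  0.19] F [-0.39 -0.15 -4.27] w 0.0554 need mm [ 0.2 -0.7  8. ]
(array([0.5021, 0.0315, 1.7511]), [(0, 82, np.float64(0.7), np.float64(-0.1), np.float64(12.8)), (1, 57, np.float64(-0.2), np.float64(-1.0), np.float64(12.1)), (2, 76, np.float64(-0.5), np.float64(0.2), np.float64(11.7))]) (array([0.5021, 0.0315, 1.7514]), [(0, 83, np.float64(0.7), np.float64(-0.2), np.float64(12.8)), (1, 57, np.float64(-0.2), np.float64(-0.9), np.float64(12.1)), (2, 79, np.float64(-0.4), np.float64(0.2), np.float64(11.7))])
```

Emit:
servo_tool([
  {"jaw": 52,"x": 0,"y": -0.7,"z": 2,"spin": 0},
  {"jaw": 52,"x": 0,"y": 0,"z": 2,"spin": 0},
  {"jaw": 52,"x": 0,"y": 0,"z": 1.5,"spin": 0},
  {"jaw": 52,"x": 0,"y": 0,"z": 1,"spin": 0},
  {"jaw": 52,"x": 0,"y": 0,"z": 0,"spin": 0},
  {"jaw": 52,"x": 0,"y": 0,"z": 0,"spin": 0},
])

```text
time_s: 10.92
eef_pos: [0.4979, 0.0322, 0.1429]
tcp_rot: [0.602, 0.798, 0.0, 0.0]
ft_force: [-0.1, 0.1, -4.1]
width: 0.0553
grasp_force: 64.9
```

Emit:
servo_tool([
  {"jaw": 52,"x": 0,"y": 0,"z": 0.5,"spin": 0},
  {"jaw": 52,"x": 0,"y": 0,"z": 0,"spin": 0},
])

```text
time_s: 11.18
eef_pos: [0.4978, 0.0322, 0.1423]
tcp_rot: [0.602, 0.798, 0.0, 0.0]
ft_force: [0.8, -0.7, -4.5]
width: 0.0554
grasp_force: 65.0
```

Emit:
servo_tool([
  {"jaw": 52,"x": 0,"y": 0,"z": 0.5,"spin": 0},
  {"jaw": 52,"x": 0,"y": 0,"z": 0,"spin": 0},
])

```text
time_s: 11.42
eef_pos: [0.4978, 0.0322, 0.1418]
tcp_rot: [0.602, 0.798, -0.0, 0.0]
ft_force: [0.3, 0.6, -4.5]
width: 0.0556
grasp_force: 65.0
```

Emit:
servo_tool([
  {"jaw": 52,"x": 0,"y": 0,"z": 0.4,"spin": 0},
  {"jaw": 52,"x": 0,"y": 0,"z": 0,"spin": 0},
])

```text
time_s: 11.68
eef_pos: [0.4979, 0.0322, 0.1416]
tcp_rot: [0.602, 0.798, 0.0, 0.0]
ft_force: [-0.5, -0.5, -1.0]
width: 0.0554
grasp_force: 65.1
```

Emit:
servo_tool([
  {"jaw": 52,"x": 0,"y": 0,"z": 0.4,"spin": 0},
  {"jaw": 52,"x": 0,"y": 0,"z": 0,"spin": 0},
])

```text
time_s: 11.92
eef_pos: [0.4981, 0.0323, 0.1414]
tcp_rot: [0.602, 0.798, 0.0, 0.0]
ft_force: [-0.7, 0.6, 3.5]
width: 0.0554
grasp_force: 65.5
```

Emit:
servo_tool([
  {"jaw": 52,"x": 0,"y": 0,"z": 0.4,"spin": 0},
  {"jaw": 52,"x": 0,"y": 0,"z": 0,"spin": 0},
])

```text
time_s: 12.18
eef_pos: [0.4982, 0.0323, 0.1413]
tcp_rot: [0.602, 0.798, 0.0, 0.0]
ft_force: [-2.2, 0.2, 7.5]
width: 0.0556
grasp_force: 65.9
```

Emit:
servo_tool([
  {"jaw": 52,"x": 0,"y": 0,"z": -0.7,"spin": 0},
  {"jaw": 52,"x": 0,"y": 0,"z": 0,"spin": 0},
  {"jaw": 65,"x": 0,"y": 0,"z": 0,"spin": 0},
  {"jaw": 80,"x": 0,"y": 0,"z": 0,"spin": 0},
  {"jaw": 85,"x": 0,"y": 0,"z": 0,"spin": 0},
  {"jaw": 85,"x": 0,"y": 0,"z": 0,"spin": 0},
  {"jaw": 85,"x": 0,"y": 0,"z": -10,"spin": 0},
  {"jaw": 85,"x": 0,"y": 0,"z": -30,"spin": 0},
  {"jaw": 85,"x": 0,"y": 0,"z": -40,"spin": 0},
  {"jaw": 85,"x": 0,"y": 0,"z": -20,"spin": 0},
])

```text
time_s: 13.42
eef_pos: [0.4986, 0.0321, 0.2442]
tcp_rot: [0.602, 0.798, 0.001, 0.001]
ft_force: [-0.1, 1.1, -0.3]
width: 0.085
grasp_force: 0.0
```

Emit:
servo_tool([
  {"jaw": 85,"x": 40,"y": 4,"z": 0,"spin": 0},
  {"jaw": 85,"x": 50,"y": 5,"z": 0,"spin": 0},
  {"jaw": 85,"x": 50,"y": 5,"z": 0,"spin": 0},
  {"jaw": 85,"x": 50,"y": 5,"z": 0,"spin": 0},
  {"jaw": 85,"x": 40,"y": 4,"z": 0,"spin": 0},
  {"jaw": 85,"x": 40,"y": 4,"z": 0,"spin": 0},
  {"jaw": 85,"x": 0,"y": 0,"z": 0,"spin": 0},
])

```text
time_s: 14.3
eef_pos: [0.4482, 0.3026, 0.2416]
tcp_rot: [0.6, 0.8, 0.0, -0.0]
ft_force: [0.2, -1.2, -0.0]
width: 0.0847
grasp_force: 0.0
```

Run:
```python
from h import *
np.set_printoptions(precision=4,suppress=True)
go([.498,.0323,.1415])
# average several frames
acc={}
for n in("top","side"):
    ps=[eyes.camera(n) for _ in range(6)]; p=ps[-1]; f=np.mean([q["frame"] for q in ps],0); acc[n]=f
    np.savez(f"{n}.npz",f=f,**{k:p[k] for k in("fx","fy","cx","cy","extrinsics","depth")})
    for q in("zero_mark","needle_tip","bezel_center","gauge_seat"): print(n,q,[(np.round(x["at"],1),round(x["score"],2)) for x in nets.place_of(p,q)[:2]])
    zb=.1745
    Q,_=near(p,(.499,.031),.045,.163,.19); b=Q[:,:2]; print(len(Q),np.median(Q[:,2]),cv2.minEnclosingCircle(b.astype(np.float32)))
    if n=="side": print(armfit2(p,.106))
    print("proj centre",proj(p,[.499,.0315,.172]))
t=acc["top"];s=acc["side"]
r,c=proj(dict(np.load("top.npz")),[.499,.0315,.172]).astype(int);a=cv2.resize(t[r-30:r+30,c-30:c+30],(390,390),interpolation=cv2.INTER_CUBIC)
r,c=proj(dict(np.load("side.npz")),[.499,.0315,.172]).astype(int);b=cv2.resize(s[r-30:r+30,c-30:c+30],(390,390),interpolation=cv2.INTER_CUBIC)
cv2.imwrite("pics/f.png",np.clip(np.hstack([a,b])*1.3,0,255).astype(np.uint8)[:,:,::-1])
```

```text
t 14.3 pos [0.4482 0.3026 0.2416] toolx [-0.28  0.96  0.  ] tooly [ 0.96  0.28 -0.  ] toolz [-0.0002  0.0003 -1.    ] J [-1.04  0.1   0.39  1.73 -0.04  1.31 -0.35] F [ 0.2  -1.21 -0.02] w 0.0847 need mm [-273.5  -27.8  100. ]
top zero_mark []
top needle_tip []
top bezel_center [(array([227.9, 183.3]), 0.68)]
top gauge_seat [(array([232.8, 190.6]), 0.57), (array([236.5, 191.1]), 0.49)]
872 0.17210551189212592 ((0.4978792667388916, 0.03249293193221092), 0.02880321815609932)
proj centre [227.5944 184.1474]
side zero_mark [(array([139.4, 318. ]), 0.77)]
side needle_tip []
side bezel_center [(array([142.6, 329.1]), 0.85)]
side gauge_seat [(array([164.3, 323.6]), 0.71)]
516 0.1708079332177723 ((0.5003119707107544, 0.031653888523578644), 0.029638174921274185)
(array([0.5006, 0.0309, 1.7492]), [(0, 65, np.float64(0.3), np.float64(-0.3), np.float64(11.6)), (1, 45, np.float64(-0.2), np.float64(-0.5), np.float64(10.8)), (2, 64, np.float64(-0.1), np.float64(-0.1), np.float64(11.2))])
proj centre [142.5078 327.4786]
```

View pics/f.png

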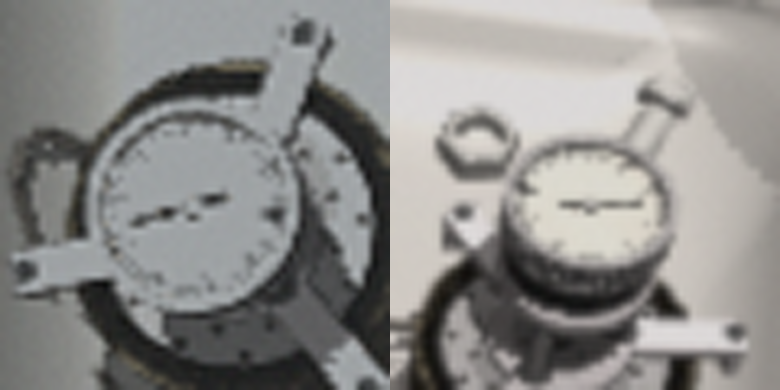

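The gauge sits level with its arms on the rim. In the top view the needle tip points left (+y, at (135,220)), its short tail points right, and the zero wedge is at right, near (272,213). Next I'll rectify the dial from both cameras to measure the angles.

```bash
cat > dial.py <<'E'
from h import *
def rect(n,c,z,N=300,mm=.2):
    # image: col -> world +x, row -> world -y (standard math orientation); needs n.npz
    p=dict(np.load(f"{n}.npz")); i=(np.arange(N)-N/2+.5)*mm/1e3
    X,Y=np.meshgrid(c[0]+i,c[1]-i); W=np.stack([X,Y,np.full_like(X,z)],-1)
    E=p["extrinsics"]; q=W@E[:3,:3].T+E[:3,3]
    return cv2.remap(p["f"].astype(np.float32),(p["cx"]+p["fx"]*q[...,0]/-q[...,2]).astype(np.float32),(p["cy"]-p["fy"]*q[...,1]/-q[...,2]).astype(np.float32),cv2.INTER_CUBIC)
def snap(k=8):
    for n in("top","side"):
        ps=[eyes.camera(n) for _ in range(k)]; p=ps[-1]
        np.savez(f"{n}.npz",f=np.mean([q["frame"] for q in ps],0),**{k:p[k] for k in("fx","fy","cx","cy","extrinsics","depth")})
E
python3 - <<'E'
from dial import *
ims=[]
for n,c in(("top",(.4979,.0322)),("side",(.5005,.0316))):
    g=rect(n,c,.172); 
    g=cv2.resize(g,(390,390)); cv2.circle(g,(195,195),130,(255,0,0),1);cv2.circle(g,(195,195),185,(0,255,0),1); ims.append(g)
cv2.imwrite("pics/g.png",np.clip(np.hstack(ims)*1.2,0,255).astype(np.uint8)[:,:,::-1])
E
```

```text
(no output)
```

View pics/g.png

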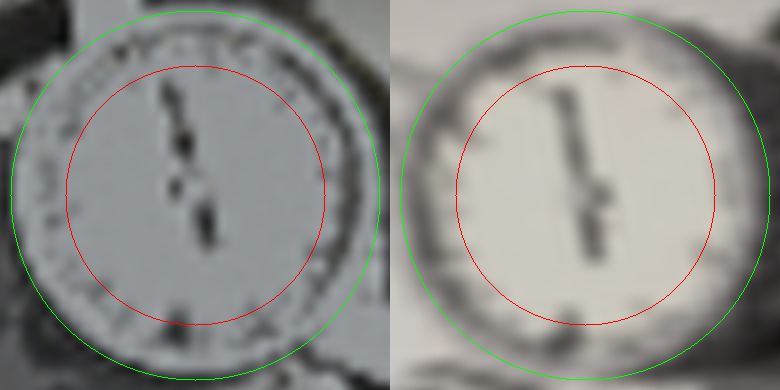

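Angles from +x, counter-clockwise: needle tip about 103°, wedge about 262°. The bezel therefore has to turn about 159° clockwise, which is a positive spin. I'll go back over the gauge, pre-spin by −1.4 rad and re-grip; that grip also centres the other axis.

Emit:
servo_tool([
  {"jaw": 85,"x": -40,"y": -4,"z": 0,"spin": 0},
  {"jaw": 85,"x": -50,"y": -5,"z": 0,"spin": 0},
  {"jaw": 85,"x": -50,"y": -5,"z": 0,"spin": 0},
  {"jaw": 85,"x": -50,"y": -5,"z": 0,"spin": 0},
  {"jaw": 85,"x": -50,"y": -5,"z": 0,"spin": 0},
  {"jaw": 85,"x": -33,"y": -3.5,"z": 0,"spin": 0},
])

```text
time_s: 16.05
eef_pos: [0.4983, 0.0265, 0.2416]
tcp_rot: [0.603, 0.798, 0.0, 0.0]
ft_force: [0.0, 0.0, -0.6]
width: 0.0851
grasp_force: 0.0
```

Emit:
servo_tool([
  {"jaw": 85,"x": 0,"y": 0,"z": 0,"spin": -0.175},
  {"jaw": 85,"x": 0,"y": 0,"z": 0,"spin": -0.175},
  {"jaw": 85,"x": 0,"y": 0,"z": 0,"spin": -0.175},
  {"jaw": 85,"x": 0,"y": 0,"z": 0,"spin": -0.175},
  {"jaw": 85,"x": 0,"y": 0,"z": 0,"spin": -0.175},
  {"jaw": 85,"x": 0,"y": 0,"z": 0,"spin": -0.175},
  {"jaw": 85,"x": 0,"y": 0,"z": 0,"spin": -0.175},
  {"jaw": 85,"x": 0,"y": 0,"z": 0,"spin": -0.175},
  {"jaw": 85,"x": 0,"y": 0,"z": 0,"spin": 0},
  {"jaw": 85,"x": 0,"y": 0,"z": 0,"spin": 0},
])

```text
time_s: 17.3
eef_pos: [0.4982, 0.0291, 0.2413]
tcp_rot: [-0.052, 0.999, -0.0, 0.0]
ft_force: [-0.0, 0.0, 0.3]
width: 0.0851
grasp_force: 0.0
```

```bash
python3 -c "
from h import *
go([.4981,.0322,.142])"
```

```text
t 17.3 pos [0.4982 0.0291 0.2413] toolx [-0.995 -0.103 -0.   ] tooly [-0.103  0.995 -0.   ] toolz [ 0. -0. -1.] J [-0.78 -0.    0.64  1.84  0.    1.31  1.53] F [-0.04  0.04  0.27] w 0.0851 need mm [-0.3  3.  99.3]
```

Emit:
servo_tool([
  {"jaw": 85,"x": -0.3,"y": 3,"z": 30,"spin": 0},
  {"jaw": 85,"x": 0,"y": 0,"z": 30,"spin": 0},
  {"jaw": 85,"x": 0,"y": 0,"z": 20,"spin": 0},
  {"jaw": 85,"x": 0,"y": 0,"z": 13,"spin": 0},
  {"jaw": 85,"x": 0,"y": 0,"z": 6,"spin": 0},
  {"jaw": 85,"x": 0,"y": 0,"z": 0,"spin": 0},
  {"jaw": 85,"x": 0,"y": 0,"z": 0,"spin": 0},
])

```text
time_s: 18.18
eef_pos: [0.4986, 0.0322, 0.143]
tcp_rot: [-0.053, 0.999, 0.0, 0.0]
ft_force: [0.6, -0.7, -0.0]
width: 0.0851
grasp_force: 0.0
```

```bash
python3 -c "
from h import *
go([.4981,.0322,.142])
p=eyes.camera('side'); print(armfit2(p,.106))"
```

```text
t 18.18 pos [0.4986 0.0322 0.143 ] toolx [-0.994 -0.107 -0.001] tooly [-0.107  0.994  0.   ] toolz [ 1.e-03  3.e-04 -1.e+00] J [-0.76  0.1   0.65  1.96 -0.06  1.1   1.59] F [ 0.63 -0.68 -0.05] w 0.0851 need mm [0.5 0.  1. ]
(array([ 0.50067995,  0.03105416, -0.34620837]), [(0, 65, np.float64(0.0), np.float64(-0.3), np.float64(11.5)), (1, 61, np.float64(0.2), np.float64(-0.6), np.float64(11.7)), (2, 41, np.float64(-0.2), np.float64(-0.6), np.float64(11.5))])
```

Gauge undisturbed. Correct by 0.5 mm, close slowly and check the sideways force.

Emit:
servo_tool([
  {"jaw": 70,"x": 0.5,"y": 0,"z": 0.5,"spin": 0},
  {"jaw": 65,"x": 0,"y": 0,"z": 0,"spin": 0},
  {"jaw": 60,"x": 0,"y": 0,"z": 0,"spin": 0},
  {"jaw": 58,"x": 0,"y": 0,"z": 0,"spin": 0},
  {"jaw": 57,"x": 0,"y": 0,"z": 0,"spin": 0},
  {"jaw": 56,"x": 0,"y": 0,"z": 0,"spin": 0},
  {"jaw": 52,"x": 0,"y": 0,"z": 0,"spin": 0},
  {"jaw": 52,"x": 0,"y": 0,"z": 0,"spin": 0},
])

```text
time_s: 19.23
eef_pos: [0.4979, 0.0318, 0.1423]
tcp_rot: [-0.053, 0.999, -0.0, 0.0]
ft_force: [-0.9, -1.7, 5.8]
width: 0.0555
grasp_force: 62.2
```

```bash
python3 -c "
from h import *
go([.4981,.0322,.142])
p=eyes.camera('side'); print(armfit2(p,.106))"
```

```text
t 19.23 pos [0.4979 0.0318 0.1423] toolx [-0.994 -0.107 -0.   ] tooly [-0.107  0.994 -0.   ] toolz [ 5.e-04 -1.e-04 -1.e+00] J [-0.76  0.09  0.65  1.97 -0.06  1.1   1.59] F [-0.88 -1.67  5.79] w 0.0555 need mm [-0.2  0.4  0.3]
(array([ 0.50009509,  0.03102346, -0.34638008]), [(0, 64, np.float64(0.2), np.float64(-0.4), np.float64(11.4)), (1, 62, np.float64(-0.2), np.float64(-0.4), np.float64(12.6))])
```

Emit:
servo_tool([
  {"jaw": 52,"x": 0,"y": 0,"z": -0.5,"spin": 0},
  {"jaw": 52,"x": 0,"y": 0,"z": 0,"spin": 0.05},
  {"jaw": 52,"x": 0,"y": 0,"z": 0,"spin": 0.1},
  {"jaw": 52,"x": 0,"y": 0,"z": 0,"spin": 0.15},
  {"jaw": 52,"x": 0,"y": 0,"z": 0,"spin": 0.15},
  {"jaw": 52,"x": 0,"y": 0,"z": 0,"spin": 0.15},
])

```text
time_s: 20.02
eef_pos: [0.4978, 0.0322, 0.1424]
tcp_rot: [0.246, 0.969, 0.0, 0.0]
ft_force: [1.1, -1.2, 1.9]
width: 0.0551
grasp_force: 63.1
```

```bash
python3 -c "
from h import *
go([.4979,.0318,.142]); print(arm.state()['torque'])
p=eyes.camera('side'); print(armfit2(p,.106))"
```

```text
t 20.02 pos [0.4978 0.0322 0.1424] toolx [-0.879  0.477 -0.   ] tooly [0.477 0.879 0.   ] toolz [ 3.e-04 -0.e+00 -1.e+00] J [-0.8   0.1   0.69  1.97 -0.07  1.1   0.99] F [ 1.06 -1.17  1.88] w 0.0551 need mm [-0.3 -0.3  0.4]
[-0.2873593  -0.06916753  0.01698537]
(array([0.50049408, 0.03103918, 1.75174976]), [(0, 63, np.float64(0.2), np.float64(-0.6), np.float64(12.3)), (1, 46, np.float64(-0.0), np.float64(-0.8), np.float64(10.9)), (2, 62, np.float64(-0.1), np.float64(-0.5), np.float64(11.1))])
```

Emit:
servo_tool([
  {"jaw": 52,"x": 0,"y": 0,"z": 0,"spin": 0.18},
  {"jaw": 52,"x": 0,"y": 0,"z": 0,"spin": 0.18},
  {"jaw": 52,"x": 0,"y": 0,"z": 0,"spin": 0.18},
  {"jaw": 52,"x": 0,"y": 0,"z": 0,"spin": 0.18},
  {"jaw": 52,"x": 0,"y": 0,"z": 0,"spin": 0.18},
  {"jaw": 52,"x": 0,"y": 0,"z": 0,"spin": 0.18},
  {"jaw": 52,"x": 0,"y": 0,"z": 0,"spin": 0.18},
  {"jaw": 52,"x": 0,"y": 0,"z": 0,"spin": 0.18},
  {"jaw": 52,"x": 0,"y": 0,"z": 0,"spin": 0.18},
  {"jaw": 52,"x": 0,"y": 0,"z": 0,"spin": 0.18},
])

```text
time_s: 21.32
eef_pos: [0.4984, 0.0325, 0.1425]
tcp_rot: [0.912, 0.41, 0.001, 0.0]
ft_force: [2.4, -0.1, 0.3]
width: 0.0553
grasp_force: 63.2
```

Emit:
servo_tool([
  {"jaw": 52,"x": 0,"y": 0,"z": 0,"spin": 0.18},
  {"jaw": 52,"x": 0,"y": 0,"z": 0,"spin": 0.12},
  {"jaw": 52,"x": 0,"y": 0,"z": 0,"spin": 0.06},
  {"jaw": 52,"x": 0,"y": 0,"z": 0,"spin": 0},
  {"jaw": 52,"x": 0,"y": 0,"z": 0,"spin": 0},
])

```text
time_s: 21.95
eef_pos: [0.4981, 0.0325, 0.1426]
tcp_rot: [0.97, 0.243, 0.001, -0.0]
ft_force: [1.3, 0.6, 2.7]
width: 0.0556
grasp_force: 63.3
```

```bash
python3 -c "
from h import *
go([.4979,.0318,.142]); print(arm.state()['torque'])
p=eyes.camera('side'); print(armfit2(p,.106))"
```

```text
t 21.95 pos [0.4981 0.0325 0.1426] toolx [0.882 0.472 0.001] tooly [ 0.472 -0.882  0.   ] toolz [ 9.e-04  5.e-04 -1.e+00] J [-0.95  0.11  0.85  1.97 -0.09  1.1  -1.14] F [1.29 0.64 2.67] w 0.0556 need mm [-0.5  0.6  0.6]
[ 0.15707086 -0.5661163  -0.03677364]
(array([0.49957824, 0.03153611, 1.7783614 ]), [(0, 67, np.float64(-0.3), np.float64(-0.6), np.float64(12.9)), (2, 64, np.float64(0.4), np.float64(-0.6), np.float64(11.6))])
```

Emit:
servo_tool([
  {"jaw": 65,"x": 0,"y": 0,"z": 0,"spin": 0},
  {"jaw": 80,"x": 0,"y": 0,"z": 0,"spin": 0},
  {"jaw": 85,"x": 0,"y": 0,"z": 0,"spin": 0},
  {"jaw": 85,"x": 0,"y": 0,"z": 0,"spin": 0},
  {"jaw": 85,"x": 0,"y": 0,"z": -10,"spin": 0},
  {"jaw": 85,"x": 0,"y": 0,"z": -30,"spin": 0},
  {"jaw": 85,"x": 0,"y": 0,"z": -40,"spin": 0},
  {"jaw": 85,"x": 0,"y": 0,"z": -20,"spin": 0},
])

```text
time_s: 23.0
eef_pos: [0.4984, 0.0319, 0.245]
tcp_rot: [0.97, 0.242, 0.001, -0.0]
ft_force: [0.5, -0.4, -0.3]
width: 0.085
grasp_force: 0.0
```

Emit:
servo_tool([
  {"jaw": 85,"x": 10,"y": -30,"z": 0,"spin": 0},
  {"jaw": 85,"x": 16,"y": -50,"z": 0,"spin": 0},
  {"jaw": 85,"x": 16,"y": -50,"z": 0,"spin": 0},
  {"jaw": 85,"x": 16,"y": -50,"z": 0,"spin": 0},
  {"jaw": 85,"x": 16,"y": -50,"z": 0,"spin": 0},
  {"jaw": 85,"x": 10,"y": -30,"z": 0,"spin": 0},
  {"jaw": 85,"x": 0,"y": 0,"z": 0,"spin": 0},
])

```text
time_s: 23.88
eef_pos: [0.4486, 0.3038, 0.2426]
tcp_rot: [0.97, 0.244, 0.0, 0.0]
ft_force: [0.1, -1.3, 0.8]
width: 0.085
grasp_force: 0.0
```

Run:
```python
from dial import *
np.set_printoptions(precision=4,suppress=True)
snap()
ims=[]
for n in("top","side"):
    p=dict(np.load(f"{n}.npz")); Q,_=near(p,(.499,.0315),.045,.163,.19); c=cv2.minEnclosingCircle(Q[:,:2].astype(np.float32)); print(n,np.median(Q[:,2]),c)
    if n=="side": print(armfit2(p,.106))
    g=rect(n,c[0],.172); ims.append(cv2.resize(g,(390,390)))
cv2.imwrite("pics/h.png",np.clip(np.hstack(ims)*1.2,0,255).astype(np.uint8)[:,:,::-1])
```

```text
top 0.17221581813198983 ((0.4969870150089264, 0.033292315900325775), 0.02866741642355919)
side 0.1708214901709544 ((0.5001620650291443, 0.031795088201761246), 0.029917748644948006)
(array([0.5004, 0.0319, 1.7651]), [(0, 59, np.float64(-0.2), np.float64(-1.1), np.float64(10.4)), (1, 51, np.float64(-0.1), np.float64(-0.6), np.float64(11.2)), (2, 63, np.float64(0.3), np.float64(-0.9), np.float64(11.1))])
```

View pics/h.png

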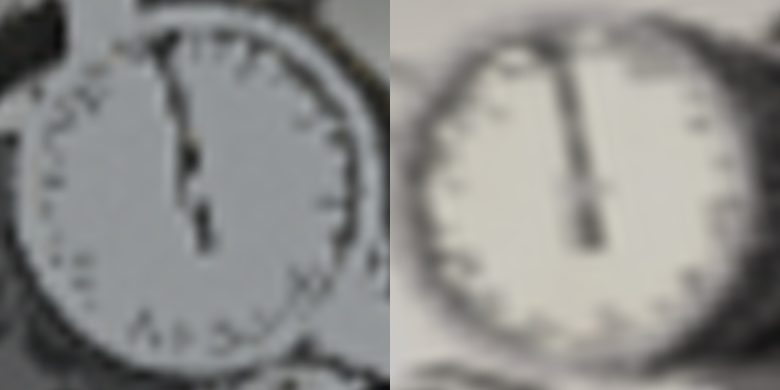

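```bash
cat >> dial.py <<'E'
def meas(n,c,z=.172,th0=104,mm=.2,N=300,verb=1):
    g=rect(n,c,z,N,mm).mean(2); bg=cv2.medianBlur(np.clip(g,0,255).astype(np.uint8),61).astype(float)
    D=np.clip(bg-g-8,0,None); i=(np.arange(N)-N/2+.5)*mm; X,Y=np.meshgrid(i,-i)
    th=np.radians(th0); u0=np.zeros(2)
    for _ in range(15):
        u=np.array([np.cos(th),np.sin(th)]); nn=np.array([-u[1],u[0]])
        s=X*u[0]+Y*u[1]; w=X*nn[0]+Y*nn[1]-u0@nn
        m=(abs(w)<2.5)&(s>-9)&(s<17.5)&((s>4)|(s<-3)); W=D*m
        # weighted centroid per s-bin, then robust line
        b=np.round(s).astype(int); S=[];V=[];K=[]
        for k in range(-9,18):
            q=m&(b==k); t=W[q].sum()
            if q.any() and t>60: S.append(k);V.append((W[q]*w[q]).sum()/t);K.append(t)
        a=np.polyfit(S,V,1,w=np.sqrt(K)); th+=a[0]*.8; u0=u0+nn*a[1]*.8
    m=(abs(w)<3.0)&(s>20.3)&(s<24); W=D*m
    prof=[round(float((D*(m&(abs(s-k)<.5))*w).sum()/max((D*(m&(abs(s-k)<.5))).sum(),1e-9)),2) for k in(20,21,22,23,24)]
    d=(W*w).sum()/W.sum(); sc=(W*s).sum()/W.sum()
    return dict(th=np.degrees(th),pivot_off=u0@nn,wedge=d,rad=sc,ang=d/sc,prof=prof,rms=np.std(np.array(V)-np.polyval(a,S)))
E
python3 - <<'E'
from dial import *
for n,c in(("top",(.4977,.0325)),("top",(.497,.0333)),("side",(.5003,.0317)),("side",(.501,.031))):
    for z in(.170,.172,.174): 
        print(n,z,{k:np.round(v,3) for k,v in meas(n,c,z).items()})
E
```

```text
top 0.17 {'th': np.float64(101.304), 'pivot_off': np.float64(0.099), 'wedge': np.float64(0.863), 'rad': np.float64(22.684), 'ang': np.float64(0.038), 'prof': array([0.58, 0.83, 0.96, 0.88, 0.8 ]), 'rms': np.float64(0.245)}
top 0.172 {'th': np.float64(101.359), 'pivot_off': np.float64(0.349), 'wedge': np.float64(0.837), 'rad': np.float64(22.687), 'ang': np.float64(0.037), 'prof': array([0.72, 0.91, 0.94, 0.83, 0.72]), 'rms': np.float64(0.197)}
top 0.174 {'th': np.float64(101.412), 'pivot_off': np.float64(0.6), 'wedge': np.float64(0.788), 'rad': np.float64(22.668), 'ang': np.float64(0.035), 'prof': array([0.84, 0.95, 0.9 , 0.79, 0.57]), 'rms': np.float64(0.163)}
top 0.17 {'th': np.float64(101.478), 'pivot_off': np.float64(-0.488), 'wedge': np.float64(0.728), 'rad': np.float64(22.646), 'ang': np.float64(0.032), 'prof': array([0.94, 0.96, 0.88, 0.73, 0.42]), 'rms': np.float64(0.136)}
top 0.172 {'th': np.float64(101.528), 'pivot_off': np.float64(-0.233), 'wedge': np.float64(0.647), 'rad': np.float64(22.597), 'ang': np.float64(0.029), 'prof': array([0.95, 0.92, 0.86, 0.6 , 0.27]), 'rms': n
[... 881 characters left out ...]
4]), 'rms': np.float64(0.071)}
side 0.17 {'th': np.float64(99.18), 'pivot_off': np.float64(2.502), 'wedge': np.float64(0.894), 'rad': np.float64(22.642), 'ang': np.float64(0.039), 'prof': array([0.39, 0.52, 0.86, 1.  , 1.03]), 'rms': np.float64(0.062)}
side 0.172 {'th': np.float64(99.148), 'pivot_off': np.float64(0.823), 'wedge': np.float64(0.974), 'rad': np.float64(22.615), 'ang': np.float64(0.043), 'prof': array([0.47, 0.68, 0.98, 0.99, 1.17]), 'rms': np.float64(0.084)}
side 0.174 {'th': np.float64(99.12), 'pivot_off': np.float64(-0.858), 'wedge': np.float64(1.023), 'rad': np.float64(22.495), 'ang': np.float64(0.045), 'prof': array([0.6 , 0.84, 1.01, 1.07, 1.17]), 'rms': np.float64(0.074)}
```

The wedge now sits next to the needle tip: the top view shows it near (161,45) and the needle line reaching it at about (163,60). The fits put it about 0.04 rad counter-clockwise of the needle, so I'll go back and turn it a little more.

Emit:
servo_tool([
  {"jaw": 85,"x": -10,"y": 30,"z": 0,"spin": 0},
  {"jaw": 85,"x": -16,"y": 50,"z": 0,"spin": 0},
  {"jaw": 85,"x": -16,"y": 50,"z": 0,"spin": 0},
  {"jaw": 85,"x": -16,"y": 50,"z": 0,"spin": 0},
  {"jaw": 85,"x": -16,"y": 50,"z": 0,"spin": 0},
  {"jaw": 85,"x": -10,"y": 32,"z": 0,"spin": 0},
  {"jaw": 85,"x": 0,"y": 0,"z": 0,"spin": 0},
  {"jaw": 85,"x": 0,"y": 0,"z": 0,"spin": 0},
])

```text
time_s: 25.68
eef_pos: [0.4985, 0.0312, 0.2423]
tcp_rot: [0.97, 0.242, -0.0, -0.0]
ft_force: [-0.0, 0.3, 0.5]
width: 0.0851
grasp_force: 0.0
```

```bash
mkdir -p old; cp top.npz old/top1.npz; cp side.npz old/side1.npz; python3 -c "
from h import *
go([.4981,.0325,.1428])"
```

```text
t 25.68 pos [0.4985 0.0312 0.2423] toolx [ 0.883  0.47  -0.   ] tooly [ 0.47  -0.883 -0.   ] toolz [-1.e-04  3.e-04 -1.e+00] J [-0.98 -0.02  0.84  1.84  0.01  1.31 -1.23] F [-0.01  0.3   0.5 ] w 0.0851 need mm [ 0.3 -1.3 99.5]
```

Emit:
servo_tool([
  {"jaw": 85,"x": 0.3,"y": -1.3,"z": 30,"spin": 0},
  {"jaw": 85,"x": 0,"y": 0,"z": 30,"spin": 0},
  {"jaw": 75,"x": 0,"y": 0,"z": 20,"spin": 0},
  {"jaw": 75,"x": 0,"y": 0,"z": 12,"spin": 0},
  {"jaw": 70,"x": 0,"y": 0,"z": 6,"spin": 0},
  {"jaw": 65,"x": 0,"y": 0,"z": 0,"spin": 0},
  {"jaw": 60,"x": 0,"y": 0,"z": 0,"spin": 0},
  {"jaw": 58,"x": 0,"y": 0,"z": 0,"spin": 0},
  {"jaw": 52,"x": 0,"y": 0,"z": 0,"spin": 0},
  {"jaw": 52,"x": 0,"y": 0,"z": 0,"spin": 0},
])

```text
time_s: 26.92
eef_pos: [0.4986, 0.0324, 0.1451]
tcp_rot: [0.97, 0.242, 0.001, -0.001]
ft_force: [-1.9, 2.9, 6.6]
width: 0.0551
grasp_force: 61.8
```

```bash
python3 -c "
from h import *
go([.4981,.0325,.1428])"
```

```text
t 26.93 pos [0.4986 0.0324 0.1451] toolx [0.883 0.47  0.001] tooly [ 0.47  -0.883 -0.001] toolz [ 7.0e-04  1.5e-03 -1.0e+00] J [-0.95  0.1   0.86  1.97 -0.09  1.11 -1.14] F [-1.89  2.92  6.6 ] w 0.0551 need mm [-0.4 -0.3  2.3]
```

Emit:
servo_tool([
  {"jaw": 52,"x": 0,"y": 0,"z": 0,"spin": 0.02},
  {"jaw": 52,"x": 0,"y": 0,"z": 0,"spin": 0.02},
  {"jaw": 52,"x": 0,"y": 0,"z": 0,"spin": 0},
  {"jaw": 52,"x": 0,"y": 0,"z": 0,"spin": 0},
])

```text
time_s: 27.42
eef_pos: [0.4986, 0.0324, 0.1451]
tcp_rot: [0.975, 0.223, 0.001, -0.001]
ft_force: [-2.6, 2.6, 6.4]
width: 0.0557
grasp_force: 61.8
```

```bash
python3 -c "
from h import *
go([.4981,.0325,.1428])"
```

```text
t 27.43 pos [0.4986 0.0324 0.1451] toolx [0.901 0.434 0.001] tooly [ 0.434 -0.901 -0.001] toolz [ 7.0e-04  1.4e-03 -1.0e+00] J [-0.96  0.1   0.86  1.97 -0.09  1.11 -1.18] F [-2.61  2.61  6.38] w 0.0557 need mm [-0.4 -0.3  2.3]
```

Emit:
servo_tool([
  {"jaw": 65,"x": 0,"y": 0,"z": 0,"spin": 0},
  {"jaw": 80,"x": 0,"y": 0,"z": 0,"spin": 0},
  {"jaw": 85,"x": 0,"y": 0,"z": 0,"spin": 0},
  {"jaw": 85,"x": 0,"y": 0,"z": 0,"spin": 0},
  {"jaw": 85,"x": 0,"y": 0,"z": -10,"spin": 0},
  {"jaw": 85,"x": 0,"y": 0,"z": -30,"spin": 0},
  {"jaw": 85,"x": 0,"y": 0,"z": -40,"spin": 0},
  {"jaw": 85,"x": 0,"y": 0,"z": -20,"spin": 0},
])

```text
time_s: 28.42
eef_pos: [0.499, 0.0314, 0.247]
tcp_rot: [0.975, 0.222, 0.001, -0.0]
ft_force: [-0.3, 0.0, 0.0]
width: 0.0853
grasp_force: 0.0
```

Emit:
servo_tool([
  {"jaw": 85,"x": 8,"y": -30,"z": 0,"spin": 0},
  {"jaw": 85,"x": 14,"y": -50,"z": 0,"spin": 0},
  {"jaw": 85,"x": 14,"y": -50,"z": 0,"spin": 0},
  {"jaw": 85,"x": 14,"y": -50,"z": 0,"spin": 0},
  {"jaw": 85,"x": 14,"y": -50,"z": 0,"spin": 0},
  {"jaw": 85,"x": 10,"y": -30,"z": 0,"spin": 0},
  {"jaw": 85,"x": 0,"y": 0,"z": 0,"spin": 0},
])

```text
time_s: 29.3
eef_pos: [0.4515, 0.3001, 0.2443]
tcp_rot: [0.975, 0.224, -0.0, 0.0]
ft_force: [-0.3, -1.2, -0.3]
width: 0.0845
grasp_force: 0.0
```

Run:
```python
from dial import *
np.set_printoptions(precision=3,suppress=True)
snap()
ims=[]
for n,c in(("top",(.4973,.0330)),("side",(.5003,.0315))):
    p=dict(np.load(f"{n}.npz"))
    Q,_=near(p,(.499,.0315),.045,.163,.19); cc=cv2.minEnclosingCircle(Q[:,:2].astype(np.float32)); print(n,np.median(Q[:,2]),cc)
    if n=="side": print(armfit2(p,.106))
    for z in(.171,.174): print({k:np.round(v,3) for k,v in meas(n,c,z).items()})
    ims.append(cv2.resize(rect(n,c,.172),(390,390)))
cv2.imwrite("pics/i.png",np.clip(np.hstack(ims)*1.2,0,255).astype(np.uint8)[:,:,::-1])
```

```text
top 0.17209780572586922 ((0.49715879559516907, 0.03340959921479225), 0.029021713882684708)
{'th': np.float64(101.137), 'pivot_off': np.float64(-0.248), 'wedge': np.float64(-0.043), 'rad': np.float64(22.452), 'ang': np.float64(-0.002), 'prof': array([ 0.06, -0.01, -0.11, -0.02, -0.03]), 'rms': np.float64(0.185)}
{'th': np.float64(101.119), 'pivot_off': np.float64(0.136), 'wedge': np.float64(-0.03), 'rad': np.float64(22.418), 'ang': np.float64(-0.001), 'prof': array([ 0.03, -0.06, -0.05,  0.02, -0.06]), 'rms': np.float64(0.16)}
side 0.17078694658769772 ((0.4996098279953003, 0.031832266598939896), 0.029636595398187637)
(array([0.501, 0.032, 1.766]), [(0, 56, np.float64(0.0), np.float64(-0.8), np.float64(10.9)), (1, 49, np.float64(-0.2), np.float64(-0.4), np.float64(11.4)), (2, 62, np.float64(0.2), np.float64(-0.4), np.float64(11.7))])
{'th': np.float64(99.195), 'pivot_off': np.float64(1.069), 'wedge': np.float64(0.294), 'rad': np.float64(22.51), 'ang': np.float64(0.013), 'prof': array([0.09, 0.09, 0.15, 0.34, 0.59]), 'rms': np.float64(0.085)}
{'th': np.float64(99.137), 'pivot_off': np.float64(-1.444), 'wedge': np.float64(0.442), 'rad': np.float64(22.462), 'ang': np.float64(0.02), 'prof': array([0.09, 0.12, 0.26, 0.61, 0.76]), 'rms': np.float64(0.083)}
```

View pics/i.png

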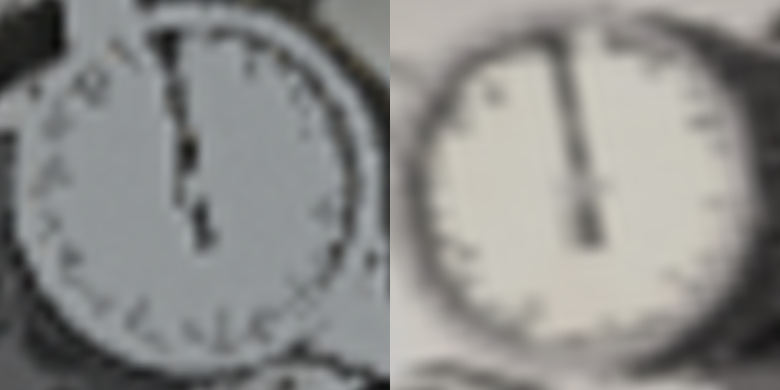

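Top fit now gives about 0.00 rad and side about +0.015. To check for height parallax of the needle, I'll use the earlier rectified picture (wedge on the far side) together with the known turn.

Run:
```python
import dial; from dial import *
from scipy.optimize import brentq
g0=cv2.imread("pics/g.png").astype(np.float32)[:,:,::-1]
phi=np.radians(158.0+2.35)
orig=dial.rect
def run(n,c,z,half):
    b=meas(n,c,z)                      # now: wedge side positive s
    img=cv2.resize(g0[:,half*390:half*390+390],(300,300),interpolation=cv2.INTER_AREA)/1.2
    dial.rect=lambda *a,**k:img
    # needle line in old picture, wedge on tail side
    o=meas(n,c,z,104)
    dial.rect=orig
    gm=img.copy(); D0=gm.mean(2); bg=cv2.medianBlur(np.clip(D0,0,255).astype(np.uint8),61).astype(float); D=np.clip(bg-D0-8,0,None)
    i=(np.arange(300)-149.5)*.2; X,Y=np.meshgrid(i,-i); th=np.radians(o["th"])
    res={}
    s=X*np.cos(th)+Y*np.sin(th); w=-X*np.sin(th)+Y*np.cos(th)-o["pivot_off"]
    c0=9.0
    m=(s<-20.2)&(s>-24)
    for _ in range(5):
        q=m&(abs(w-c0)<3); c0=(D*q*w).sum()/(D*q).sum()
    sm=(D*q*s).sum()/(D*q).sum()
    print(n,z,"now th %.1f w %.2f r %.1f | old th %.1f w %.2f s %.1f"%(b["th"],b["wedge"],b["rad"],o["th"],c0,sm))
    R=22.4
    # a=ccw angle of wedge from needle now; old: a+phi ; offset of dial centre o
    f=lambda a: R*np.sin(a)-R*np.sin(a+phi)-(b["wedge"]-c0)
    for lo in (-.4,):
        A=np.linspace(-.5,.5,201); F=[f(a) for a in A]; k=np.where(np.sign(F[:-1])!=np.sign(F[1:]))[0]
        print("  angle now",[round(brentq(f,A[j],A[j+1]),3) for j in k],"centre off",[round(b["wedge"]-R*np.sin(brentq(f,A[j],A[j+1])),2) for j in k])
run("top",(.4973,.0330),.172,0); run("side",(.5003,.0315),.172,1)
```

```text
top 0.172 now th 101.1 w -0.04 r 22.4 | old th 104.8 w 8.29 s -20.9
  angle now [-0.018] centre off [np.float64(0.37)]
side 0.172 now th 99.2 w 0.34 r 22.5 | old th 100.9 w 7.54 s -21.9
  angle now [0.008] centre off [np.float64(0.17)]
```

```bash
python3 -c "
from h import *
print(arm.close_job())"
```

```text
the job is handed in; nothing more can be done
None
```

The gauge is on the mould's rim with its plunger on the stem, the bezel is turned until the zero wedge lies under the needle tip (to within about 0.02 rad by my camera fits), the gripper is clear, and the job is handed in; no verdict came back.

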